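# Fold down the sprung tube cradle and load it

## Task

Push the orange paddle of the bench stand's sprung cradle down until the cradle goes over centre and snaps onto its lower stop, pushing only as hard as the spring needs and not forcing it against the stop. Then lay the sample tube lengthwise in the cradle's two V notches, centred between them, set down gently, not dropped, and let go. Leave the amber bottle, the timer and the marker that stand round the work where they are.

Things in the scene. Friction and masses are not known exactly. Their poses are not given: they have to be found in the camera images.
- stand: bench stand, fixed: grey foot 120 x 90 x 12 mm, sleeve, steel post, aluminium fork head (49 mm below to 19 mm above its hinge pin) with a white cradle. Origin on the table under the post; the pin is straight above, level, along the stand's y. The cradle points along -x. The post is clamped by hand: pin 112 to 152 mm above the table, different each time, not reported: feel or look for it.
- under_cradle (a point): point on the table under the middle of the lowered cradle, stand's axes. On the cradle, from the pin: spine 10 wide, 6 thick, centred on pin height; two 6 mm thick 90 degree V notches at 32 and 76 mm, tips 16 mm above the arm's centre line; the tube's axis comes to lie 16 mm above pin height, its middle 54 mm out. Between the notches fingers can reach down beside the spine.
- under_paddle (a point): point on the table under the middle of the lowered paddle, 110 mm from the pin, stand's axes. The orange paddle runs from 92 to 128 mm out, 36 mm wide, 6 mm thick, in line with the arm. Press on its upper face (where the notches stand), which with the cradle up looks up and towards the stand's +x. Keep the robot's contact with the stand under 25 N.
- cradle (a joint): cradle angle, rad: 0 = up on its upper stop, arm 60 degrees above level; grows as pushed down; 1.047 = level, hard on its rigid lower stop. The spring drives it back up below about 0.95 (5 degrees above level) and down to the stop beyond. Pushing square to the arm at the paddle takes up to about 7 N, most from 0.2 to 0.5 rad, none at the over-centre point.
- sample_tube: white-labelled capped sample tube, yellow cap at one end and dark grey foot at the other, lying loose on the table, 63 mm long along its y axis, 16 mm thick, 20 g. Origin at the middle of its underside as it first lies. Either end may point outward in the cradle.
- tube_center (a point): the middle of the sample tube on its axis, 8 mm above its origin; same axes as the tube
- stain_bottle: amber reagent bottle with orange cap, 56 mm wide, 113 mm high; bystander. Origin at the centre of its base
- timer: white bench timer on a wedge foot, 48 x 70 x 56 mm; bystander. Origin at the centre of its base
- marker: white marker pen with red cap lying on the table, 135 mm long along its y axis, 17 mm thick; bystander. Origin at the middle of its underside
There are look-alikes about, which are no part of the job. Of the things like the sample_tube, leave any that is green; of the rest the smaller one is meant.

How it is judged (in metres and radians):
On the way, in this order (a step that is already met when the one before it is completed fails the run):
1. the cradle has snapped down onto its lower stop (joint above 1.0), the tube not yet in it (value of joint cradle above 1 rad and contact force between sample_tube and stand below 0.02 N), for 0.2 s.
2. the sample tube lies in the two V notches of the lowered cradle, let go (value of joint cradle above 1 rad and x of tube_center in the frame of stand between -0.066 and -0.042 m and y of tube_center in the frame of stand between -0.007 and 0.007 m and height (world z) of tube_center above 0.12 m and angle between the y axis of sample_tube and the x axis of stand, either way round below 0.15 rad and contact force between sample_tube and stand above 0.03 N and contact force between each of the fingers, the arm and sample_tube below 0.05 N and linear speed of sample_tube below 0.03 m/s), for 0.2 s.
At the end, for the whole second after the job is handed in: Cradle on its lower stop (joint over 1.0); the tube at rest in both V notches, let go, carried by the stand: its middle within 12 mm along and 7 mm across of the notches' middle, over 120 mm high, axis within 0.15 rad of the cradle's; bottle, timer and marker within 20 mm of their places (all of step 2 and distance of each of stain_bottle, timer, marker from where it was at the start of the episode below 0.02 m); the robot touches nothing.
It fails at once if the stand is pressed with more than 25 N by the robot (contact force between any of the fingers, the arm and stand above 25 N).
It fails at once if the sample tube is pressed onto the stand with more than 15 N (contact force between sample_tube and stand above 15 N).
It fails at once if the sample tube is dropped: it moves at over 0.3 m/s with no finger on it (linear speed of sample_tube above 0.3 m/s and contact force between the fingers and sample_tube below 0.01 N).
It fails at once if the bottle, the timer or the marker is pushed 20 mm or more from its place (distance of any of stain_bottle, timer, marker from where it was at the start of the episode above 0.02 m).
It also fails if it takes over 64 s, if anything falls off the work surface, if the arm or the gripper's body presses on something with over 40 N, if the wrist force passes 120 N, or if a joint passes its speed limit or range.

## Robot

A 6-joint arm with a two-finger parallel gripper is mounted at the origin on a cart in front of the work surface, level with it; the furniture and walls round the work are solid. World frame = base frame: x ahead of the robot, y to its left, z up, the work surface at z = 0. Lengths are in mm, angles in rad, forces in N, time in s.
With the tool pointing down it reaches from about 300 to 775 mm from the base axis. Payload 14.6 kg.
Tool frame: the origin (TCP) lies midway between the tips of the shut fingers; the grasp point (between the pads) lies 19 mm behind it; x points along the fingers, y is the direction in which the jaws open and shut, and the axes are right-handed (so a half turn about x gives the same grasp; the last joint's range is limited). The gripper opens to 85 mm and grips with 20 to 120 N. Pads are 22 mm wide; open, the fingers measure 114 mm over their backs; the gripper's body (76 mm by 85 mm) begins 54 mm behind the grasp point. The pads swing forward as they close: fully open they stand 13 mm farther back than shut.
Start: joints at [-1.369, 0.3, 1.521, -0, 1.321, -0.067], TCP at [146.059, -530.242, 231.281] pointing down, gripper open.
Joint ranges: [-3.03, 3.03], [-0.79, 2.21], [0.23, 2.52], [-1.04, 4.18], [0, 3.07], [-2.55, 2.55]. Speed limits (rad/s): [2.22, 2.22, 2.57, 3.14, 3.14, 3.14].

## Interface

Orientations are given as a rotation vector (axis times angle).
In Python, from workcell import * gives the robot as it stands.
- The arm moves only by the tool move_arm, never from a script. Its argument "commands" is a list of rows, each a list of 7 numbers: the shift along the world's x, y, z in mm, then the turn, a rotation vector about the world's x, y, z in rad, then the closure, from -1 (fully open) to 1 (shut), so that 0 is half open. In form: [[x, y, z, ax, ay, az, gripper], ...]. A call has 1 to 10 rows; each row is the pose to reach, as a shift and turn from the pose measured when the call began; what a row does not reach only later rows make up. A row lasts 1/10 s, in which the tool goes at most 50 mm and 8.59 degrees, less where a joint would pass 70% of its speed; a pose out of reach is approached as far as the arm can. A call with a gripper value outside its range is refused whole. The fingers move at their own pace and stop on an object; "force" is the grip in N (left out, the last holds). Time passes only in rows, so rows that repeat a pose let the fingers close. It gives the time, the measured TCP pose, the force and the opening at its end, in the units of the state.
- get_state(): the state, without advancing time (a new reading comes with each control period).
- snapshot(name): name is "scene" or "top"; returns the picture (384x512x3 uint8, blue, green, red); there is no depth.
- camera_info(name): a dict with "fovy" (degrees; the focal length in pixels is half the picture's height over the tangent of half this angle, whatever the lens; pixels are square), "cx", "cy" (the principal point, pixels), "dist_coeffs" ([k1, k2, p1, p2, k3] as OpenCV has them; the pictures are not rectified), "xyz" and "orientation" of the camera in the world. Camera axes: x right, y up, looking along -z (the intrinsics and any distortion apply to the point x, -y, -z); pixel columns grow to the right and rows downward; lengths in mm; the calibration is good to about 2 mm. A picture is of the moment at which its call begins. camera_info takes no time and is no camera call.
- hand_in(): hands the job in, once; it reports no verdict.
The state is a dict: "time_s": time; "joint_pos": joint angles; "joint_vel": joint speeds; "joint_efforts": joint torques, N m; "position": TCP position; "orientation": TCP orientation; "force": force on the tool from outside, world axes, zero at the start; "wrist_torque": the same for the moment, N m; "finger_gap": finger opening in mm.
Only numpy, scipy, OpenCV 4.12 (cv2) and the standard library are available. Lean on these libraries where they do the work, as an engineer would, in place of code of your own. Each camera call takes 0.05 s, during which the arm holds its last target.

## Working session

There is one attempt and no reset: what is moved stays moved. The work goes in short steps, Python scripts to look and compute and a tool call to move; the robot and the scene stay as the last step left them, time stands still between calls to the robot, and variables do not carry over. Pictures are saved under pics/ and viewed, and the job is handed in when it is done.

Besides the shell and the picture viewer there is one more tool, called after "Request:" by a JSON object that holds its "name" and its "arguments", one argument or row to a line. move_arm: Moves the arm, as the interface text tells. Its arguments: {"type":"object","properties":{"commands":{"type":"array","items":{"type":"array","items":{"type":"number"}}},"force":{"type":"number"}},"required":["commands"]}

```bash
mkdir -p pics; ls; python3 - <<'E'
from workcell import *
import cv2
for n in("scene","top"):
    cv2.imwrite(f"pics/{n}0.png",snapshot(n)); print(camera_info(n))
print(get_state())
E
```

```text
pics
{'fovy': 53.17224182728778, 'cx': 252.23631291064376, 'cy': 190.14650340750694, 'dist_coeffs': array([-0.04410739,  0.        ,  0.        ,  0.        ,  0.        ]), 'xyz': array([ 111.0687957 , -724.43274277,  905.85525752]), 'orientation': array([ 0.7186291 , -0.26078775, -0.61014019])}
{'fovy': 47.08357935241041, 'cx': 254.64276007029034, 'cy': 191.76986920296017, 'dist_coeffs': array([-0.00668251,  0.        ,  0.        ,  0.        ,  0.        ]), 'xyz': array([ 477.77457513, -147.46117451, 1191.49331516]), 'orientation': array([ 0.06172939, -0.04493555, -1.58138732])}
{'time_s': 0.1, 'joint_pos': array([-1.36857298e+00,  3.00418625e-01,  1.52149199e+00, -3.04588399e-05,
        1.32068400e+00, -6.66344322e-02]), 'joint_vel': array([-7.74018242e-05, -1.54142168e-03, -2.92849762e-03, -2.61188641e-03,
       -1.32435821e-04,  2.68511773e-04]), 'joint_efforts': array([ 2.52169186e-03, -5.44377208e+01, -3.62371838e+01, -2.56438761e-05,
        3.05392001e-03,  2.95369659e-05]), 'position': array([ 146.02937832, -530.05731223,  230.78778199]), 'orientation': array([ 2.07805854,  0.28211397, -2.07826262]), 'force': array([-0.26962669, -0.96747887,  0.15631924]), 'wrist_torque': array([-0.02147363, -0.00794296, -0.00955652]), 'finger_gap': 85.11958230971733}
```

View pics/scene0.png

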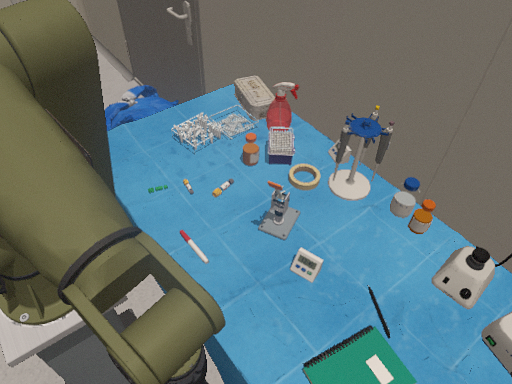

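View pics/top0.png

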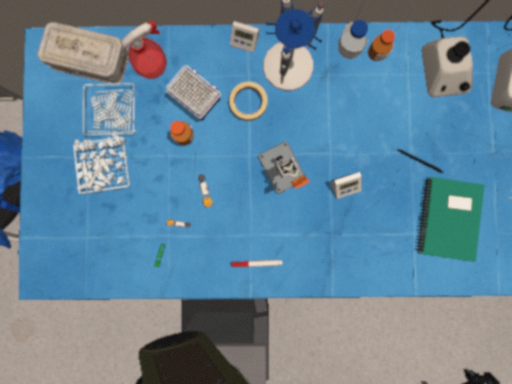

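The top view shows the stand at (284,168) with its paddle at (299,183). The small tube is at (178,223), the larger look-alike at (204,190), and the green one at (160,255). The timer is at (346,185), the marker at (257,264) and the bottle at (180,132). Next I'll zoom in and measure.

```bash
cat > h.py <<'E'
import numpy as np, cv2
from scipy.spatial.transform import Rotation as R
from workcell import *
def K(n):
    c=camera_info(n); f=192/np.tan(np.radians(c['fovy']/2))
    return c,np.array([[f,0,c['cx']],[0,f,c['cy']],[0,0,1]])
def ray(n,uv):
    c,k=K(n); p=cv2.undistortPoints(np.array([[uv]],float),k,c['dist_coeffs'])[0,0]
    return c['xyz'],R.from_rotvec(c['orientation']).apply([p[0],-p[1],-1.])
def onz(n,uv,z):
    o,d=ray(n,uv); return o+d*(z-o[2])/d[2]
def tri(u1,u2):
    o1,d1=ray('scene',u1);o2,d2=ray('top',u2)
    A=np.c_[d1,-d2];t=np.linalg.lstsq(A,o2-o1,rcond=None)[0]
    a,b=o1+d1*t[0],o2+d2*t[1]; return (a+b)/2,np.linalg.norm(a-b)
def proj(n,P):
    c,k=K(n); q=R.from_rotvec(c['orientation']).inv().apply(np.array(P,float)-c['xyz']); q=q*[1,-1,-1]
    return cv2.projectPoints(q.reshape(-1,1,3),np.zeros(3),np.zeros(3),k,c['dist_coeffs'])[0][:,0]
E
python3 - <<'E'
from h import *
t=cv2.imread('pics/top0.png');s=cv2.imread('pics/scene0.png')
def crop(im,x,y,w,h,f): return cv2.resize(im[y:y+h,x:x+w],None,fx=f,fy=f,interpolation=cv2.INTER_CUBIC)
cv2.imwrite('pics/c1.png',crop(t,250,130,70,70,8))
cv2.imwrite('pics/c2.png',crop(s,245,170,70,75,8))
cv2.imwrite('pics/c3.png',np.hstack([crop(t,150,170,70,60,5),crop(s,145,170,90,60,5)]))
E
```

```text
(no output)
```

View pics/c1.png

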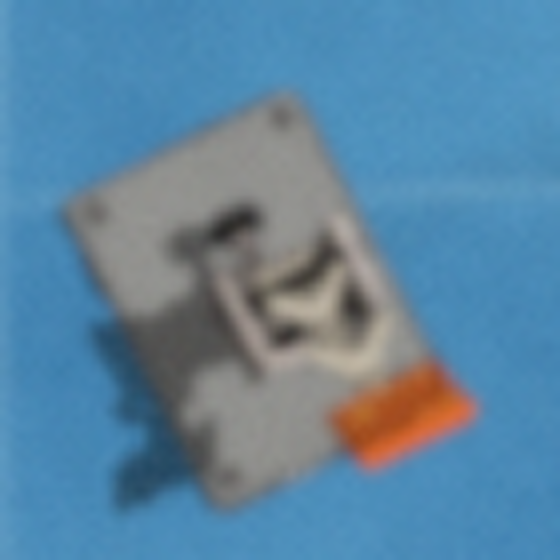

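View pics/c2.png

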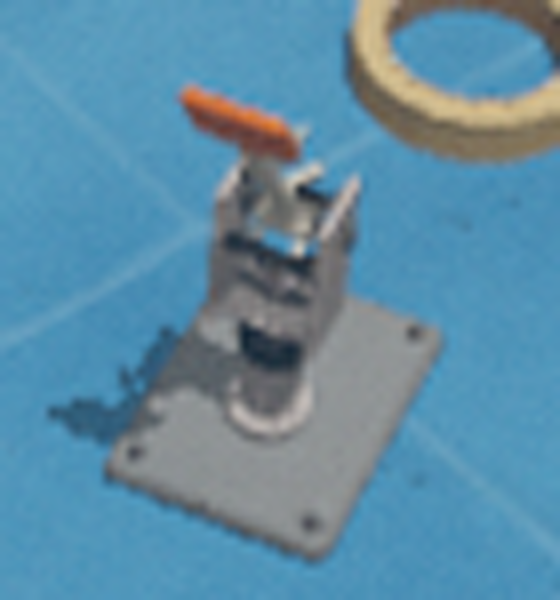

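View pics/c3.png

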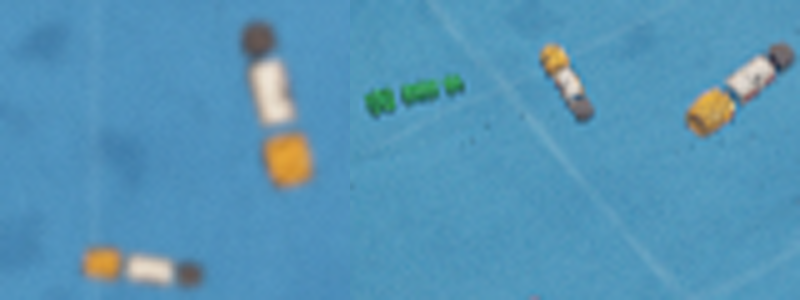

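The small tube's yellow cap and dark foot are both clear in the crops. The foot corners in the top crop are at (288,92), (62,210) and (225,508), and the paddle points lower right. Now I'll compute positions.

```bash
python3 - <<'E'
from h import *
np.set_printoptions(precision=1,suppress=True)
t=cv2.imread('pics/top0.png');s=cv2.imread('pics/scene0.png')
T=lambda x,y,ox=250,oy=130,f=8:((x+.5)/f-.5+ox,(y+.5)/f-.5+oy)
c=[onz('top',T(*p),12) for p in[(288,90),(60,210),(222,510)]]
S=lambda x,y:T(x,y,245,170)
c2=[onz('scene',S(*p),12) for p in[(442,335),(318,552),(108,470)]]
print('foot top',c,np.linalg.norm(c[0]-c[1]),np.linalg.norm(c[1]-c[2]),'centre',(c[0]+c[2])/2)
d=c[2]-c[1];print('yaw of stand x (deg)',np.degrees(np.arctan2(-d[1],-d[0])))
d=c[1]-c[0];print('y-axis',np.degrees(np.arctan2(d[1],d[0])))
print('foot scene',c2,np.linalg.norm(c2[0]-c2[1]),np.linalg.norm(c2[1]-c2[2]),'centre',(c2[0]+c2[2])/2)
d=c2[1]-c2[0];print('side',np.degrees(np.arctan2(d[1],d[0])));d=c2[1]-c2[2];print('side',np.degrees(np.arctan2(d[1],d[0])))
# orange
for n,im,(x,y,w,h) in(('top',t,(285,170,30,25)),('scene',s,(260,175,30,25))):
    hsv=cv2.cvtColor(im,cv2.COLOR_BGR2HSV)[y:y+h,x:x+w]
    m=cv2.inRange(hsv,(2,140,90),(18,255,255)); n_,_,st,ce=cv2.connectedComponentsWithStats(m)
    i=1+st[1:,4].argmax();ce=ce[i]+[x,y];print(n,st[i],ce)
    if n=='top':ct=ce
    else: cs=ce
P=tri(cs,ct);print('paddle',P)
# tube
r={}
for n,im,(x,y,w,h) in(('top',t,(160,212,35,20)),('scene',s,(175,172,25,25))):
    b=im[y:y+h,x:x+w].astype(int); m=(((b[...,0]-b[...,2])<35)).astype(np.uint8)
    m=cv2.morphologyEx(m,cv2.MORPH_CLOSE,np.ones((5,5)))
    n_,l,st,ce=cv2.connectedComponentsWithStats(m);i=1+st[1:,4].argmax()
    ys,xs=np.nonzero(l==i);rc=cv2.minAreaRect(np.c_[xs,ys].astype(np.float32));bx=cv2.boxPoints(rc)
    e=np.array([ (bx[j]+bx[(j+1)%4])/2 for j in range(4)])+[x,y]
    L=[np.linalg.norm(e[0]-e[2]),np.linalg.norm(e[1]-e[3])]
    a,bb=(e[0],e[2]) if L[0]>L[1] else(e[1],e[3])
    A,B=onz(n,a,8),onz(n,bb,8);print(n,st[i],rc,A,B,'len',np.linalg.norm(A-B),'mid',(A+B)/2,'ang',np.degrees(np.arctan2(*(B-A)[1::-1])))
E
```

```text
foot top [array([ 695. , -220.4,   12. ]), array([ 655.1, -142.9,   12. ]), array([ 553.1, -196. ,   12. ])] 87.13524502243692 115.00662700246741 centre [ 624.  -208.2   12. ]
yaw of stand x (deg) 27.5188177396772
y-axis 117.24534927830453
foot scene [array([ 692.7, -224.6,   12. ]), array([ 588.9, -273.8,   12. ]), array([ 550.9, -200.1,   12. ])] 114.8566102449411 82.88282753982854 centre [ 621.8 -212.4   12. ]
side -154.67022363304213
side -62.696013985289106
top [  7   6  16  12 104] [299.4 181.4]
scene [ 8  7 13  5 22] [273.9 183.9]
paddle (array([ 565.3, -236.4,  220.4]), np.float64(0.9955162708836904))
top [  6   7  24   8 125] ((17.618850708007812, 10.692623138427734), (23.267684936523438, 6.337501525878906), 5.19442892074585) [480.6 103.6   8. ] [474.3  41.3   8. ] len 62.68457140661275 mid [477.4  72.5   8. ] ang -95.77781711766205
scene [ 8  7 10 15 70] ((12.800000190734863, 14.100000381469727), (16.099689483642578, 4.919349670410156), 63.43495178222656) [481.7 106.6   8. ] [467.6  37.4   8. ] len 70.65834022552147 mid [474.6  72.    8. ] ang -101.534083504766
```

```bash
python3 - <<'E'
from h import *
np.set_printoptions(precision=1,suppress=True)
T=lambda x,y,ox=250,oy=130,f=8:((x+.5)/f-.5+ox,(y+.5)/f-.5+oy)
S=lambda x,y:T(x,y,245,170)
print('tipL',tri(S(183,95),T(370,462)));print('tipR',tri(S(298,148),T(474,402)))
# fork plate front/back top corners
print('plateR near',tri(S(325,238),T(384,322)),'far',tri(S(356,180),T(338,218)))
print('plateL near',tri(S(215,205),T(262,365)),'far',tri(S(243,158),T(216,272)))
# tube ground, marker, timer etc
for n,uv in(('timer',(346,185)),('bottle',(180,132))): print(n,onz('top',uv,50))
q=get_state()['orientation'];m=R.from_rotvec(q).as_matrix();print(m)
# predictions
yaw=np.radians(27.2);ex=np.array([np.cos(yaw),np.sin(yaw),0]);ey=np.array([-np.sin(yaw),np.cos(yaw),0])
for c in((623,-210.3),):
  for z in(115,120,125,130,135):
    o=np.array([*c,z]);b=o-64*ex+np.array([0,0,110.9])
    P=[b+18*ey,b-18*ey]; u=(proj('scene',P)-[245,170]+.5)*8-.5;v=(proj('top',P)-[250,130]+.5)*8-.5
    print(z,u.ravel(),v.ravel())
E
```

```text
tipL (array([ 551.4, -227.4,  230. ]), np.float64(1.0073110363589224))
tipR (array([ 570. , -258.3,  220.8]), np.float64(2.9771649557607653))
plateR near (array([ 602.6, -241.4,  142.1]), np.float64(4.963315901742368)) far (array([ 632.5, -226.9,  139.2]), np.float64(0.026595892047045634))
plateL near (array([ 589.1, -203.8,  134.2]), np.float64(0.560157557110531)) far (array([ 616.6, -189.4,  128.2]), np.float64(3.6349215378367363))
timer [ 570.2 -372.9   50. ]
bottle [715.   58.6  50. ]
[[-0.   0.3 -1. ]
 [ 0.  -1.  -0.3]
 [-1.  -0.  -0. ]]
115 [192.4  88.3 299.2 125.8] [353.4 441.5 469.  380.5]
120 [193.2  77.  300.5 114.5] [354.8 440.  471.  378.6]
125 [194.   65.6 301.7 103.1] [356.2 438.5 473.  376.8]
130 [194.8  54.1 303.   91.7] [357.7 436.9 475.1 374.9]
135 [195.7  42.5 304.2  80.1] [359.1 435.3 477.1 373. ]
```

Request:
{"name": "move_arm", "arguments": {
  "commands": [
    [30,20,45,0,0,0.05,1],
    [60,41,45,0,0,0.1,1],
    [90,61,45,0,0,0.15,1],
    [122,83,45,0,0,0.2,1],
    [154,105,45,0,0,0.2,1],
    [186,127,45,0,0,0.2,1],
    [218,149,45,0,0,0.2,1],
    [250,171,45,0,0,0.2,1],
    [282,193,45,0,0,0.2,1],
    [300,205,45,0,0,0.2,1]
  ],
  "force": 30
}}

```text
time_s: 1.1
position: [447.8, -323.2, 275.4]
orientation: [1.96, 0.472, -1.96]
force: [-0.3, -0.6, 0.1]
finger_gap: -0.3
```

```bash
python3 - <<'E'
from h import *
s=get_state();print(s['time_s'],s['position'],s['force'],s['finger_gap']);m=R.from_rotvec(s['orientation']).as_matrix();print(m.round(3),np.degrees(np.arctan2(m[1,1],m[0,1])))
E
```

```text
1.1 [ 447.79015561 -323.19380436  275.39086336] [-0.26279801 -0.55851177  0.090369  ] -0.3030161359941745
[[-0.001  0.453 -0.891]
 [ 0.002 -0.891 -0.453]
 [-1.    -0.002 -0.   ]] -63.04285372966266
```

Request:
{"name": "move_arm", "arguments": {
  "commands": [
    [30,20,0,0,0,0,1],
    [60,41,0,0,0,0,1],
    [90,61,0,0,0,0,1],
    [120,81,0,0,0,0,1],
    [140,95,0,0,0,0,1],
    [140,95,0,0,0,0,1],
    [140,95,-20,0,0,0,1],
    [140,95,-30,0,0,0,1],
    [140,95,-30,0,0,0,1]
  ]
}}

```text
time_s: 2.0
position: [586.9, -228.4, 243.6]
orientation: [1.958, 0.473, -1.964]
force: [0.0, -0.3, -0.2]
finger_gap: -0.1
```

```bash
python3 - <<'E'
from h import *
print(get_state()['position'])
t=snapshot('top');s=snapshot('scene')
def crop(im,x,y,w,h,f): return cv2.resize(im[y:y+h,x:x+w],None,fx=f,fy=f,interpolation=cv2.INTER_CUBIC)
cv2.imwrite('pics/d1.png',np.hstack([crop(t,250,130,70,75,5),crop(s,235,160,80,75,5)]))
E
```

```text
[ 586.92908697 -228.38280411  243.63937797]
```

View pics/d1.png

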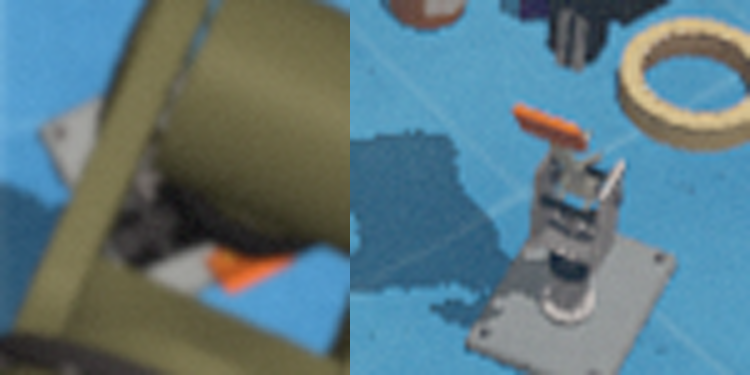

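The scene crop shows the fingertips at (570,65), behind and above the paddle at (550,128). I'm descending, then moving along stand -x until contact.

Request:
{"name": "move_arm", "arguments": {
  "commands": [
    [0,0,-8,0,0,0,1],
    [0,0,-16,0,0,0,1],
    [0,0,-24,0,0,0,1],
    [0,0,-29,0,0,0,1],
    [0,0,-29,0,0,0,1]
  ]
}}

```text
time_s: 2.6
position: [587.3, -228.4, 215.8]
orientation: [1.959, 0.472, -1.962]
force: [0.2, 0.1, 0.4]
finger_gap: -0.3
```

Request:
{"name": "move_arm", "arguments": {
  "commands": [
    [-2,-1,0,0,0,0,1],
    [-4,-2,0,0,0,0,1],
    [-6,-3,0,0,0,0,1],
    [-6,-3,0,0,0,0,1]
  ]
}}

```text
time_s: 3.0
position: [581.2, -231.7, 216.1]
orientation: [1.96, 0.471, -1.962]
force: [-0.1, -0.3, 0.3]
finger_gap: 0.3
```

Request:
{"name": "move_arm", "arguments": {
  "commands": [
    [-2,-1,0,0,0,0,1],
    [-4,-2,0,0,0,0,1],
    [-5,-3,0,0,0,0,1]
  ]
}}

```text
time_s: 3.3
position: [576.4, -234.4, 216.3]
orientation: [1.961, 0.472, -1.961]
force: [4.2, 4.3, -0.8]
finger_gap: -0.1
```

Request:
{"name": "move_arm", "arguments": {
  "commands": [
    [-2,-1,0,0,0,0,1],
    [-4,-2,0,0,0,0,1]
  ]
}}

```text
time_s: 3.5
position: [572.8, -236.1, 216.5]
orientation: [1.962, 0.472, -1.959]
force: [5.1, 3.0, -0.8]
finger_gap: 0.3
```

Request:
{"name": "move_arm", "arguments": {
  "commands": [
    [-3,-1.5,-5,0,0,0,1],
    [-6,-3,-10,0,0,0,1],
    [-10,-5,-15,0,0,0,1],
    [-13,-7,-20,0,0,0,1]
  ]
}}

```text
time_s: 3.9
position: [559.9, -243.3, 197.2]
orientation: [1.963, 0.471, -1.957]
force: [1.7, 2.5, 6.6]
finger_gap: -0.0
```

Request:
{"name": "move_arm", "arguments": {
  "commands": [
    [-3,-1.5,-3.5,0,0,0,1],
    [-6,-3,-7,0,0,0,1],
    [-9,-4.5,-11,0,0,0,1],
    [-11.5,-6,-15,0,0,0,1],
    [-14,-7.5,-19,0,0,0,1],
    [-16.5,-8.5,-23,0,0,0,1]
  ]
}}

```text
time_s: 4.5
position: [543.2, -251.8, 174.2]
orientation: [1.963, 0.471, -1.957]
force: [1.7, 3.2, 4.8]
finger_gap: -0.1
```

Request:
{"name": "move_arm", "arguments": {
  "commands": [
    [-2,-1,-4,0,0,0,1],
    [-4,-2,-9,0,0,0,1],
    [-6,-3,-13,0,0,0,1],
    [-8,-4,-18,0,0,0,1]
  ]
}}

```text
time_s: 4.9
position: [535.1, -255.8, 155.8]
orientation: [1.963, 0.471, -1.957]
force: [1.9, 3.2, 2.0]
finger_gap: 0.1
```

Request:
{"name": "move_arm", "arguments": {
  "commands": [
    [-1,-0.5,-4,0,0,0,1],
    [-2,-1,-8,0,0,0,1],
    [-3,-1.5,-12,0,0,0,1],
    [-4,-2,-16,0,0,0,1]
  ]
}}

```text
time_s: 5.3
position: [531.0, -257.9, 139.3]
orientation: [1.963, 0.471, -1.957]
force: [0.1, 1.2, -0.0]
finger_gap: 0.4
```

Request:
{"name": "move_arm", "arguments": {
  "commands": [
    [0,0,-2,0,0,0,1],
    [0,0,-4,0,0,0,1],
    [0,0,-6,0,0,0,1]
  ]
}}

```text
time_s: 5.6
position: [530.9, -257.9, 133.1]
orientation: [1.963, 0.471, -1.957]
force: [0.1, -0.2, -0.3]
finger_gap: 0.3
```

```bash
python3 - <<'E'
from h import *
s=snapshot('scene');print(get_state()['force'],get_state()['position'])
cv2.imwrite('pics/d2.png',cv2.resize(s[150:250,220:320],None,fx=6,fy=6,interpolation=cv2.INTER_CUBIC))
E
```

```text
[-0.75509306 -0.61938186 -0.42903404] [ 530.80668058 -257.82891984  132.727103  ]
```

View pics/d2.png

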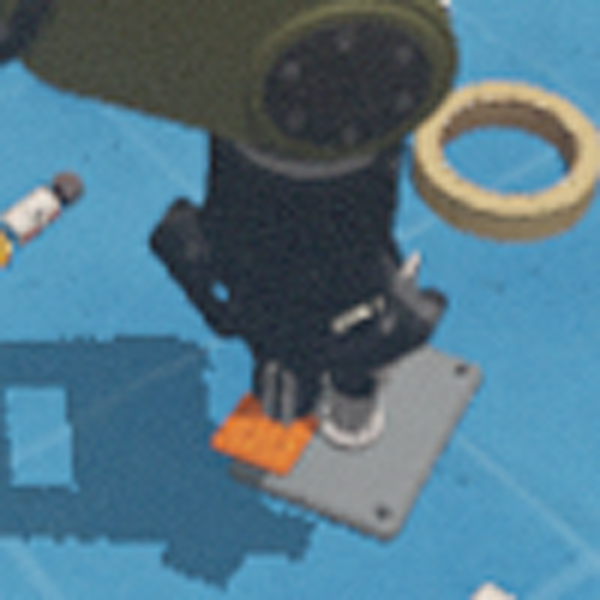

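The paddle looks lowered, at (265,435) in the crop, and the force is zero. I'll retract straight up, move clear, and check.

Request:
{"name": "move_arm", "arguments": {
  "commands": [
    [0,0,20,0,0,0,1],
    [0,0,50,0,0,0,1],
    [0,0,80,0,0,0,1],
    [0,30,100,0,0,0,0],
    [0,70,100,0,0,0,0],
    [-10,110,100,0,0,0,0],
    [-20,150,100,0,0,0,0],
    [-30,190,100,0,0,0,0],
    [-40,230,100,0,0,0,0],
    [-40,230,100,0,0,0,0]
  ]
}}

```text
time_s: 6.65
position: [489.9, -24.4, 233.1]
orientation: [1.961, 0.475, -1.955]
force: [-0.6, -0.8, 0.3]
finger_gap: 43.1
```

```bash
python3 - <<'E'
from h import *
t=snapshot('top');s=snapshot('scene')
cv2.imwrite('pics/top1.png',t);cv2.imwrite('pics/scene1.png',s)
def crop(im,x,y,w,h,f): return cv2.resize(im[y:y+h,x:x+w],None,fx=f,fy=f,interpolation=cv2.INTER_CUBIC)
cv2.imwrite('pics/e1.png',np.hstack([crop(t,250,130,70,80,5),crop(s,235,165,80,80,5)]))
E
```

```text
(no output)
```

View pics/e1.png

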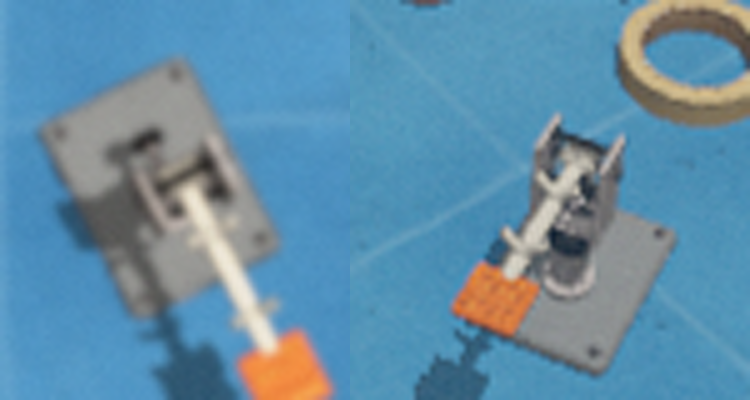

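View pics/top1.png

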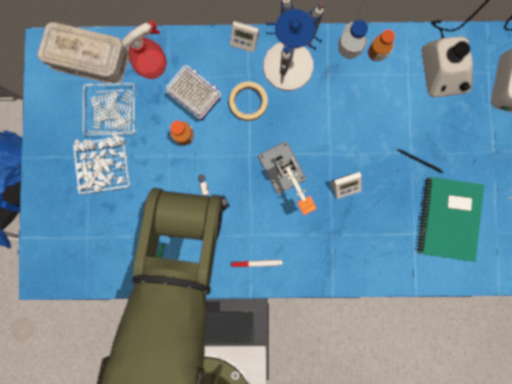

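The cradle is down and level: the paddle is at about (307,205) in the top view, with both notches visible. Next I'll triangulate the paddle to get pin height and cradle axis.

```bash
python3 - <<'E'
from h import *
np.set_printoptions(precision=1,suppress=True)
t=cv2.imread('pics/top1.png');s=cv2.imread('pics/scene1.png');C={}
for n,im,(x,y,w,h) in(('top',t,(292,190,30,25)),('scene',s,(250,210,110,30))):
    w=min(w,100)
    hsv=cv2.cvtColor(im,cv2.COLOR_BGR2HSV)[y:y+h,x:x+w]
    m=cv2.inRange(hsv,(2,140,90),(18,255,255)); _,l,st,ce=cv2.connectedComponentsWithStats(m)
    i=1+st[1:,4].argmax();C[n]=ce[i]+[x,y];print(n,st[i],C[n])
    ys,xs=np.nonzero(l==i); rc=cv2.minAreaRect(np.c_[xs+x,ys+y].astype(np.float32));print(rc)
P,e=tri(C['scene'],C['top']);print('paddle',P,e)
T=lambda x,y:((x+.5)/5-.5+250,(y+.5)/5-.5+130)
S=lambda x,y:((x-350+.5)/5-.5+235,(y+.5)/5-.5+165)
z=P[2]
a=onz('top',T(187,185),z);b=onz('top',T(268,345),z);print('spine',a,b,np.degrees(np.arctan2(*(a-b)[1::-1])))
a=onz('scene',S(578,163),z);b=onz('scene',S(513,272),z);print('spine scene',a,b,np.degrees(np.arctan2(*(a-b)[1::-1])))
# notch tips triangulate: outer notch L,R ; inner notch R
print('outerL',tri(S(506,230),T(235,320)),'outerR',tri(S(535,258),T(272,302)))
pin=P+110*np.array([np.cos(np.radians(27.2)),np.sin(np.radians(27.2)),0]);print('pin',pin)
m=P+56*np.array([np.cos(np.radians(27.2)),np.sin(np.radians(27.2)),0]);print('mid54',m)
E
```

```text
top [  7   7  16  17 169] [306.5 205.3]
((306.3000183105469, 205.1000213623047), (12.969193458557129, 12.969193458557129), 63.43495178222656)
scene [  6   8  16  14 138] [263.5 224.6]
((263.60003662109375, 224.30001831054688), (12.969194412231445, 11.62755298614502), 26.56505012512207)
paddle [ 516.4 -262.1  119.9] 0.43881880364402986
spine [ 611.4 -216.2  119.9] [ 532.6 -254.3  119.9] 25.82505152002253
spine scene [ 613.1 -214.5  119.9] [ 535.9 -253.4  119.9] 26.753416759910504
outerL (array([ 543.8, -237.2,  133. ]), np.float64(0.7383863842169831)) outerR (array([ 551.7, -255.3,  122.1]), np.float64(4.046441747373657))
pin [ 614.2 -211.8  119.9]
mid54 [ 566.2 -236.5  119.9]
```

Request:
{"name": "move_arm", "arguments": {
  "commands": [
    [-2,14,0,0,0,0.14,0],
    [-4,28,0,0,0,0.28,0],
    [-6,42,0,0,0,0.42,0],
    [-8,56,-20,0,0,0.56,0],
    [-10,70,-50,0,0,0.7,0],
    [-12,84,-80,0,0,0.84,0],
    [-13.5,96.5,-110,0,0,0.97,0],
    [-13.5,96.5,-130,0,0,0.995,0],
    [-13.5,96.5,-150,0,0,0.995,0],
    [-13.5,96.5,-150,0,0,0.995,0]
  ]
}}

```text
time_s: 7.75
position: [476.5, 68.2, 80.8]
orientation: [1.286, 1.163, -1.288]
force: [-0.5, 0.5, -0.1]
finger_gap: 42.9
```

```bash
python3 - <<'E'
from h import *
s=get_state();print(s['position'],s['finger_gap'],s['joint_pos']);m=R.from_rotvec(s['orientation']).as_matrix();print(m.round(3),np.degrees(np.arctan2(m[1,1],m[0,1])))
s=snapshot('scene')
cv2.imwrite('pics/f1.png',cv2.resize(s[140:230,140:250],None,fx=6,fy=6,interpolation=cv2.INTER_CUBIC))
E
```

```text
[476.50252927  68.20402401  80.79145804] 42.85983798824316 [0.06435766 0.34198226 1.85454694 0.00410612 0.94961992 0.16682263]
[[-0.005  0.994 -0.105]
 [ 0.003 -0.105 -0.995]
 [-1.    -0.005 -0.003]] -6.007802145629568
```

View pics/f1.png

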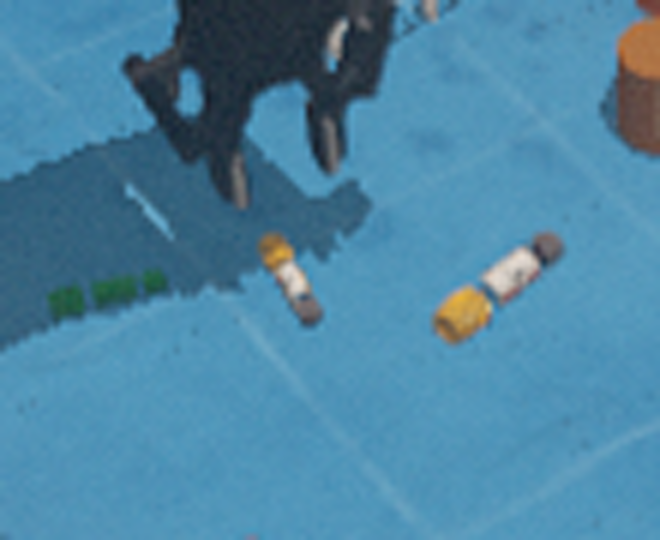

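Request:
{"name": "move_arm", "arguments": {
  "commands": [
    [0,4,-20,0,0,0,0],
    [0,4,-40,0,0,0,0],
    [0,4,-58,0,0,0,0],
    [0,4,-68,0,0,0,0],
    [0,4,-74,0,0,0,0],
    [0,4,-78,0,0,0,0],
    [0,4,-78,0,0,0,0]
  ]
}}

```text
time_s: 8.5
position: [477.5, 72.2, 4.6]
orientation: [1.287, 1.162, -1.287]
force: [0.5, 0.4, -0.4]
finger_gap: 42.7
```

```bash
python3 - <<'E'
from h import *
print(get_state()['position'],get_state()['force'])
s=snapshot('scene')
cv2.imwrite('pics/f2.png',cv2.resize(s[140:230,140:250],None,fx=6,fy=6,interpolation=cv2.INTER_CUBIC))
E
```

```text
[477.50995325  72.2380378    4.63067631] [ 0.50910163  0.44191044 -0.43391782]
```

View pics/f2.png

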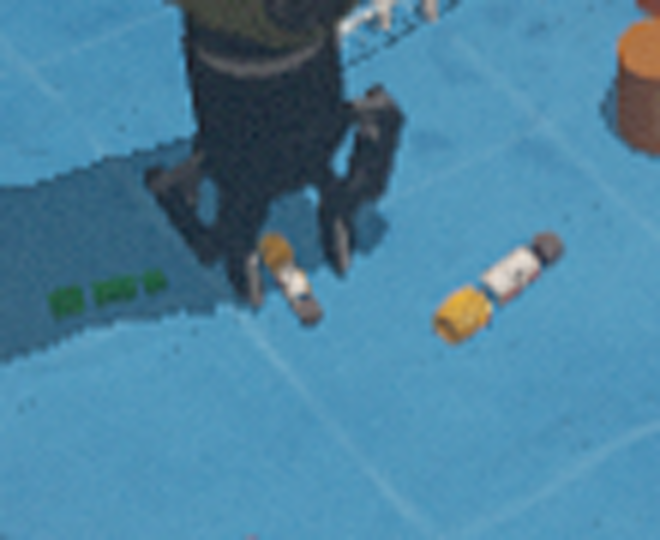

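The fingers straddle the tube, at (250,280) and (340,255) in the crop. Closing.

Request:
{"name": "move_arm", "arguments": {
  "commands": [
    [0,0,-2,0,0,0,0.2],
    [0,0,-2,0,0,0,0.4],
    [0,0,-2,0,0,0,0.6],
    [0,0,-2,0,0,0,0.8],
    [0,0,-2,0,0,0,1],
    [0,0,-2,0,0,0,1],
    [0,0,-2,0,0,0,1]
  ],
  "force": 20
}}

```text
time_s: 9.25
position: [477.7, 72.3, 3.0]
orientation: [1.288, 1.161, -1.286]
force: [-0.7, -0.1, 5.0]
finger_gap: 13.9
```

Request:
{"name": "move_arm", "arguments": {
  "commands": [
    [0,0,10,0,0,0,1],
    [0,0,25,0,0,0,1],
    [0,0,50,0,0,0,1],
    [0,0,80,0,0,0,1],
    [0,0,80,0,0,0,1]
  ]
}}

```text
time_s: 9.75
position: [479.4, 72.4, 86.9]
orientation: [1.291, 1.158, -1.281]
force: [0.8, -0.4, -0.6]
finger_gap: 14.2
```

```bash
python3 - <<'E'
from h import *
print(get_state()['position'],get_state()['force'])
s=snapshot('scene')
cv2.imwrite('pics/f3.png',cv2.resize(s[120:210,140:250],None,fx=6,fy=6,interpolation=cv2.INTER_CUBIC))
E
```

```text
[479.38581207  72.4425531   86.86748982] [ 0.83906826 -0.40108258 -0.63561239]
```

View pics/f3.png

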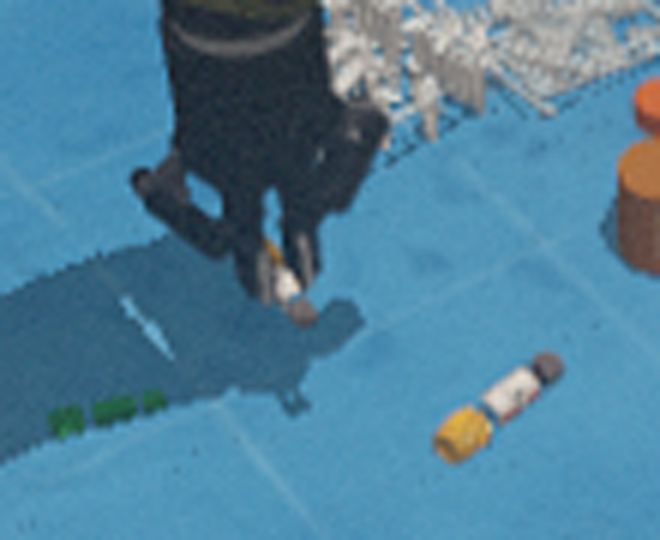

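Tube held; its dark foot shows at (300,313) below the fingers. Carrying it to above the cradle.

Request:
{"name": "move_arm", "arguments": {
  "commands": [
    [0,0,30,0,0,-0.05,1],
    [0,-10,65,0,0,-0.15,1],
    [4,-30,100,0,0,-0.27,1],
    [12,-60,115,0,0,-0.39,1],
    [22,-90,115,0,0,-0.51,1],
    [32,-120,115,0,0,-0.63,1],
    [42,-150,115,0,0,-0.75,1],
    [52,-180,115,0,0,-0.87,1],
    [62,-210,115,0,0,-0.95,1],
    [70,-240,115,0,0,-0.998,1]
  ]
}}

```text
time_s: 10.8
position: [548.5, -168.8, 198.9]
orientation: [1.966, 0.465, -1.96]
force: [0.4, -0.2, -0.0]
finger_gap: 14.3
```

```bash
python3 - <<'E'
from h import *
s=get_state();print(s['position'],s['finger_gap'],s['force']);m=R.from_rotvec(s['orientation']).as_matrix();print(m.round(3),np.degrees(np.arctan2(m[1,1],m[0,1])))
E
```

```text
[ 548.52733497 -168.83720557  198.865528  ] 14.256678536947183 [ 0.36926363 -0.17811866 -0.02379709]
[[ 0.002  0.448 -0.894]
 [ 0.001 -0.894 -0.448]
 [-1.     0.    -0.003]] -63.385834884190416
```

Request:
{"name": "move_arm", "arguments": {
  "commands": [
    [5,-20,0,0,0,0,1],
    [10,-40,0,0,0,0,1],
    [14,-55,0,0,0,0,1],
    [18,-68,0,0,0,0,1],
    [18,-68,-10,0,0,0,1],
    [18,-68,-25,0,0,0,1],
    [18,-68,-40,0,0,0,1],
    [18,-68,-40,0,0,0,1]
  ]
}}

```text
time_s: 11.6
position: [565.5, -235.7, 155.7]
orientation: [1.963, 0.469, -1.965]
force: [-0.3, -0.3, 0.1]
finger_gap: 14.3
```

```bash
python3 - <<'E'
from h import *
print(get_state()['position'],get_state()['force'])
s=snapshot('scene');t=snapshot('top')
cv2.imwrite('pics/g1s.png',s);cv2.imwrite('pics/g1t.png',t)
def crop(im,x,y,w,h,f): return cv2.resize(im[y:y+h,x:x+w],None,fx=f,fy=f,interpolation=cv2.INTER_CUBIC)
cv2.imwrite('pics/g1.png',np.hstack([crop(t,255,145,65,75,6),crop(s,240,155,65,75,6)]))
E
```

```text
[ 565.49351075 -235.65613592  155.70469162] [-0.29649078 -0.30914362  0.14275336]
```

View pics/g1.png

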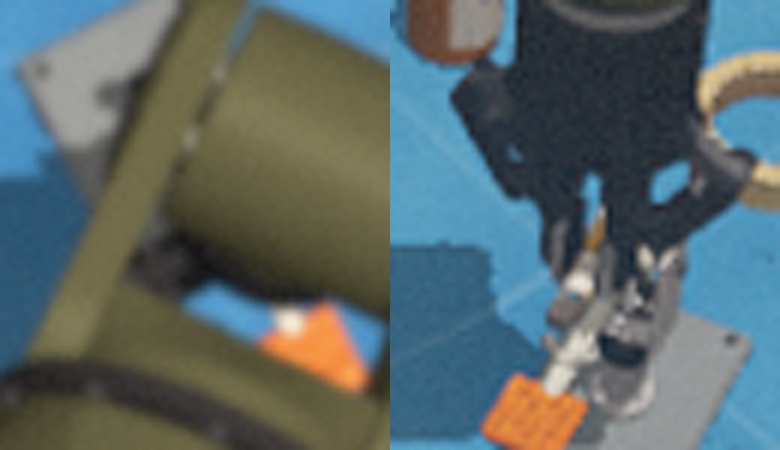

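```bash
python3 - <<'E'
from h import *
y=np.radians(26.8);ex=np.array([np.cos(y),np.sin(y),0])
m=np.array([565.5,-235.7,161])
for k in(-31.5,-26,-12,12,31.5):
    p=proj('scene',[m+k*ex])[0]; print(k,p,(p-[240,155]+.5)*6-.5+[390,0])
c=np.array([566.4,-236.9,118])
for k in(-31.5,-22,22,-57): 
    p=proj('scene',[c+k*ex+[0,0,3]])[0];print('cr',k,(p-[240,155]+.5)*6-.5+[390,0])
E
```

```text
-31.5 [267.56611835 207.75248782] [557.89671007 319.01492689]
-26 [268.45589939 206.29405877] [563.23539635 310.26435265]
-12 [270.69308758 202.62678099] [576.65852546 288.26068592]
12 [274.43801947 196.48689798] [599.12811683 251.42138791]
31.5 [277.39959383 191.63040477] [616.89756296 222.28242862]
cr -31.5 [556.81319562 379.06151988]
cr -22 [565.7551669  364.07151029]
cr 22 [605.84854676 296.84050313]
cr -57 [532.2869323  420.16820166]
```

Request:
{"name": "move_arm", "arguments": {
  "commands": [
    [1,-1,-5,0,0,0,1],
    [1,-1,-10,0,0,0,1],
    [1,-1,-14,0,0,0,1],
    [1,-1,-17,0,0,0,1],
    [1,-1,-17,0,0,0,1]
  ]
}}

```text
time_s: 12.2
position: [567.3, -237.3, 141.0]
orientation: [1.965, 0.466, -1.962]
force: [1.0, -1.1, -0.2]
finger_gap: 14.0
```

Request:
{"name": "move_arm", "arguments": {
  "commands": [
    [0,0,-1,0,0,0,1],
    [0,0,-2,0,0,0,1],
    [0,0,-3,0,0,0,1]
  ]
}}

```text
time_s: 12.5
position: [567.3, -237.3, 138.0]
orientation: [1.965, 0.466, -1.962]
force: [-0.2, -0.8, 0.0]
finger_gap: 14.1
```

Request:
{"name": "move_arm", "arguments": {
  "commands": [
    [0,0,-1,0,0,0,1],
    [0,0,-2,0,0,0,1],
    [0,0,-3,0,0,0,1]
  ]
}}

```text
time_s: 12.8
position: [567.3, -237.3, 135.0]
orientation: [1.965, 0.466, -1.962]
force: [0.4, 0.2, -1.5]
finger_gap: 13.9
```

Request:
{"name": "move_arm", "arguments": {
  "commands": [
    [0,0,-1,0,0,0,1],
    [0,0,-2,0,0,0,1]
  ]
}}

```text
time_s: 13.0
position: [567.3, -237.3, 132.8]
orientation: [1.965, 0.466, -1.962]
force: [1.3, 0.3, 0.7]
finger_gap: 14.0
```

Request:
{"name": "move_arm", "arguments": {
  "commands": [
    [0,0,-1,0,0,0,1]
  ]
}}

```text
time_s: 13.1
position: [567.3, -237.3, 131.8]
orientation: [1.965, 0.466, -1.962]
force: [-0.4, -0.6, -0.4]
finger_gap: 14.1
```

Request:
{"name": "move_arm", "arguments": {
  "commands": [
    [0,0,-1,0,0,0,1]
  ]
}}

```text
time_s: 13.2
position: [567.3, -237.3, 130.7]
orientation: [1.965, 0.466, -1.962]
force: [-1.4, 0.1, 1.6]
finger_gap: 13.8
```

Request:
{"name": "move_arm", "arguments": {
  "commands": [
    [0,0,-0.7,0,0,0,1]
  ]
}}

```text
time_s: 13.3
position: [567.4, -237.3, 130.3]
orientation: [1.965, 0.466, -1.961]
force: [-2.9, 1.6, 7.9]
finger_gap: 14.1
```

Request:
{"name": "move_arm", "arguments": {
  "commands": [
    [0,0,-0.7,0,0,0,1]
  ]
}}

```text
time_s: 13.4
position: [567.5, -237.2, 130.1]
orientation: [1.965, 0.466, -1.961]
force: [-4.5, 3.0, 8.6]
finger_gap: 14.5
```

Contact felt at about 9 N, with a side force showing it touches one flank. I'll lift slightly, shift about 1.5 mm towards the centre, and touch again.

Request:
{"name": "move_arm", "arguments": {
  "commands": [
    [0,0,1.2,0,0,0,1],
    [-0.7,1.3,1.2,0,0,0,1],
    [-0.7,1.3,1.2,0,0,0,1]
  ]
}}

```text
time_s: 13.7
position: [566.8, -235.9, 131.4]
orientation: [1.965, 0.466, -1.961]
force: [-0.5, -0.1, 0.7]
finger_gap: 14.0
```

Request:
{"name": "move_arm", "arguments": {
  "commands": [
    [0,0,-0.7,0,0,0,1]
  ]
}}

```text
time_s: 13.8
position: [566.9, -236.0, 130.9]
orientation: [1.965, 0.465, -1.96]
force: [-0.2, -1.6, 4.0]
finger_gap: 14.5
```

Request:
{"name": "move_arm", "arguments": {
  "commands": [
    [0,0,-0.7,0,0,0,1]
  ]
}}

```text
time_s: 13.9
position: [567.1, -236.3, 130.5]
orientation: [1.966, 0.464, -1.959]
force: [0.6, -2.1, 5.2]
finger_gap: 14.3
```

```bash
python3 - <<'E'
from h import *
s=snapshot('scene');print(get_state()['force'])
cv2.imwrite('pics/h1.png',cv2.resize(s[155:230,240:305],None,fx=8,fy=8,interpolation=cv2.INTER_CUBIC))
E
```

```text
[ 0.61948149 -0.24225988  4.46873524]
```

View pics/h1.png

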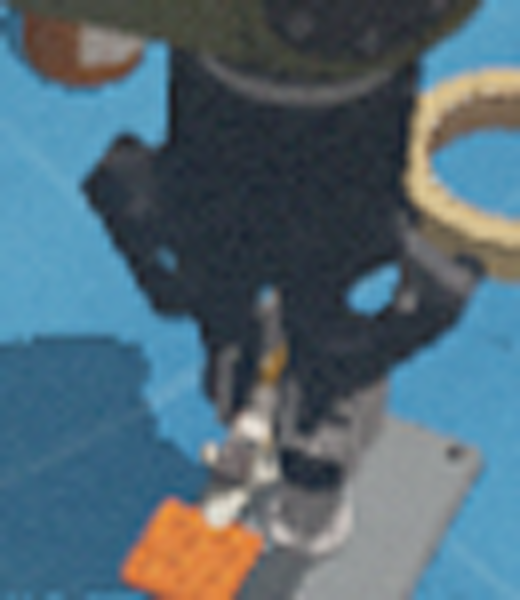

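The tube's grey foot sits in the outer notch at (235,455) in the crop, and the force is a light 4.5 N. Releasing gently.

Request:
{"name": "move_arm", "arguments": {
  "commands": [
    [0,0,0,0,0,0,0.62],
    [0,0,0,0,0,0,0.56],
    [0,0,0,0,0,0,0.5],
    [0,0,0,0,0,0,0.4],
    [0,0,0,0,0,0,0.3],
    [0,0,0,0,0,0,0.2],
    [0,0,0,0,0,0,0.2]
  ]
}}

```text
time_s: 14.65
position: [567.2, -236.3, 130.5]
orientation: [1.966, 0.464, -1.959]
force: [-0.3, 0.5, -0.2]
finger_gap: 34.2
```

Request:
{"name": "move_arm", "arguments": {
  "commands": [
    [0,0,5,0,0,0,0.2],
    [0,0,15,0,0,0,0.2],
    [0,0,30,0,0,0,0.2],
    [0,0,55,0,0,0,0.2],
    [0,0,85,0,0,0,0.2],
    [0,0,110,0,0,0,0.2],
    [-20,30,120,0,0,0,0.2],
    [-40,70,120,0,0,0,0.2],
    [-60,110,120,0,0,0,0.2],
    [-80,150,120,0,0,0,0.2]
  ]
}}

```text
time_s: 15.65
position: [486.2, -85.0, 251.9]
orientation: [1.967, 0.463, -1.957]
force: [0.5, 1.1, 0.7]
finger_gap: 34.5
```

Request:
{"name": "move_arm", "arguments": {
  "commands": [
    [-10,40,0,0,0,0,0.2],
    [-20,80,0,0,0,0,0.2],
    [-20,100,0,0,0,0,0.2],
    [-20,100,0,0,0,0,0.2]
  ]
}}

```text
time_s: 16.05
position: [466.1, 16.9, 253.5]
orientation: [1.968, 0.465, -1.953]
force: [-0.2, -1.2, -0.3]
finger_gap: 34.1
```

```bash
python3 - <<'E'
from h import *
t=snapshot('top');s=snapshot('scene')
cv2.imwrite('pics/top2.png',t);cv2.imwrite('pics/scene2.png',s)
def crop(im,x,y,w,h,f): return cv2.resize(im[y:y+h,x:x+w],None,fx=f,fy=f,interpolation=cv2.INTER_CUBIC)
cv2.imwrite('pics/i1.png',np.hstack([crop(t,255,140,65,80,6),crop(s,245,165,65,80,6)]))
E
```

```text
(no output)
```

View pics/i1.png

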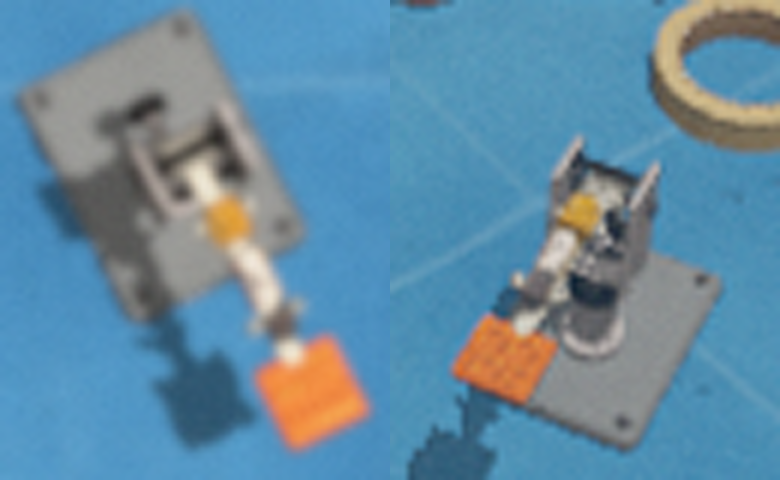

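View pics/top2.png

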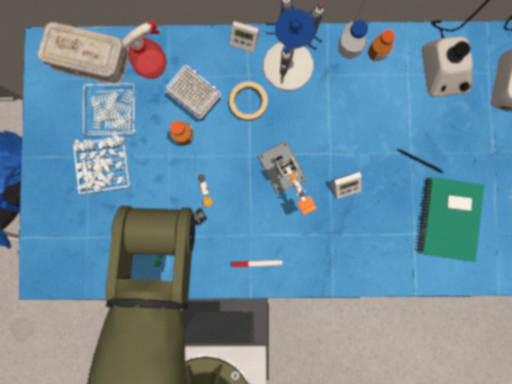

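```bash
python3 - <<'E'
from h import *
np.set_printoptions(precision=1,suppress=True)
T=lambda x,y:np.array([(x+.5)/6-.5+255,(y+.5)/6-.5+140])
S=lambda x,y:np.array([(x-390+.5)/6-.5+245,(y+.5)/6-.5+165])
print('cap',tri(S(580,213),T(229,218)),'foot',tri(S(536,291),T(282,320)))
y=np.radians(26.8);ex=np.array([np.cos(y),np.sin(y),0])
pin=np.array([516.4,-262.1,119])+110*ex
a=onz('top',T(216,197),135);b=onz('top',T(289,337),135);m=(a+b)/2;print(a,b,np.linalg.norm(a-b),m,np.degrees(np.arctan2(*(a-b)[1::-1])),'u',(m-pin)@ex,'v',(m-pin)@np.array([-ex[1],ex[0],0]))
a=onz('scene',S(590,197),137);b=onz('scene',S(527,303),135);m=(a+b)/2;print(a,b,np.linalg.norm(a-b),m,'u',(m-pin)@ex,'v',(m-pin)@np.array([-ex[1],ex[0],0]))
for f in('top1','top2'):
    im=cv2.imread(f'pics/{f}.png');hsv=cv2.cvtColor(im,cv2.COLOR_BGR2HSV)[190:215,292:322];print(f,cv2.moments(cv2.inRange(hsv,(2,140,90),(18,255,255)))['m00']/255)
d=cv2.absdiff(cv2.imread('pics/top0.png'),cv2.imread('pics/top2.png')).max(2)
for n,(x,y,w,h) in dict(bottle=(165,117,30,30),timer=(328,170,36,30),marker=(226,256,62,16)).items(): print(n,d[y:y+h,x:x+w].mean(),d[y:y+h,x:x+w].max())
E
```

```text
cap (array([ 586.2, -228.3,  138.4]), np.float64(0.4603685479013525)) foot (array([ 545.1, -249. ,  133.4]), np.float64(1.213604643234876))
[ 595.3 -223.6  135. ] [ 538.7 -251.9  135. ] 63.26625843798604 [ 567.  -237.7  135. ] 26.508545382920296 u -53.875309882827025 v -1.067316601603226
[ 596.6 -222.5  137. ] [ 536.3 -252.6  135. ] 67.44895031399867 [ 566.5 -237.6  136. ] u -54.249554310083816 v -0.6984699896097436
top1 169.0
top2 169.0
bottle 9.122222222222222 16
timer 9.346296296296297 16
marker 10.377016129032258 15
```

The tube rests in both notches: its middle is 54 mm from the pin, about 1 mm off the axis, at z ≈ 135 mm. The bystanders haven't moved and the arm is clear, so I'm handing in.

```bash
python3 - <<'E'
from h import *
s=get_state();print(s['time_s'],s['joint_vel'].round(3))
print(hand_in())
E
```

```text
16.15 [-0.027  0.01   0.003  0.001 -0.004 -0.003]
the job is handed in; nothing more can be done
None
```

The cradle is down on its lower stop and the sample tube is lying in both V notches, let go. I handed the job in at 16.15 s.

**Cradle:** I pushed the paddle down along its arc with the shut fingertips at about 6–7 N. The force fell to zero as the cradle went over centre, and the fingertips did not follow it down to the stop. The pictures showed the cradle level both before and after the tube was placed.

**Tube:** I picked up the smaller white-labelled tube at 20 N and lowered it until I felt contact. The first touch was about 9 N up (about 10 N in all) and slightly off centre, so I lifted it a little, shifted about 1.5 mm and set it down again at about 5 N before releasing.

**Last checks**

| Check | Measured | Needed |
|---|---|---|
| Tube middle, out from the pin | about 54 mm | 42 to 66 mm |
| Tube middle, off the cradle axis | about 1 mm | under 7 mm |
| Tube centre height | about 135 mm | over 120 mm |
| Tube axis against cradle | within about 1° | under 0.15 rad (8.6°) |

- **Bystanders:** the bottle, timer and marker looked unchanged between the first and last top pictures, and the arm was clear of everything at hand-in.
- **Pin height:** the estimates differed by a few millimetres. Images of the raised cradle gave 112–117 mm, the lowered paddle 117–120 mm, and contact about 119 mm.
- **Tube length:** the last scene view gave 67 mm against the true 63 mm, because picture resolution is coarse. It agreed with the top view on the tube's middle to within 0.5 mm.

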